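Fill the tin, turn its label to the scanner and book it in

TASK

Push the dish's handle bar over so that the dish tips and all five screws slide into the round tin, and let the dish come back down level. Then turn the tin's carrier by pushing its posts until the tin's label points straight at the scanner's window, and only then press the scanner's button fully down and let it go. Leave the glue gun, pliers and caddy where they are, and leave the label facing the scanner.

Things in the scene. Friction and masses are not known exactly. Their poses are not given: they have to be found in the camera images.
- station: fixed filling station: grey base plate 170 x 270 x 10 mm carrying the turning carrier and the tipping dish. Origin at counter height on the carrier's vertical turning axis. The dish lies on the +y side, between two aluminium brackets (x = +-56 to 72 mm, y 35 to 107 mm, up to 94 mm high). The sides towards -x and -y are free for pushing the posts
- carrier: white turntable disc (radius 80 mm, 12 mm thick) with an open aluminium tin and four upright posts. Turns either way without end stops about the station's vertical axis; stays where it is left (about 0.06 N m to turn). Origin on the axis, 10 mm above the counter; its +x axis points out through the middle of the label
- tin_mouth (a point): middle of the tin's open mouth, 76 mm above the counter; the tin's outer radius is 52 mm, wall 3 mm, inner floor 51 mm below the mouth
- label (a point): middle of the face of the label on the tin: white holder 36 x 46 mm with a strip of dark bars, at radius 58 mm. Below it a flat white tongue 30 mm wide sticks out of the disc to radius 101 mm, visible from above
- post0 (a point): top of one steel post of the carrier, 76 mm above the counter. Four such posts (10 mm diameter, 54 mm long) stand at radius 72 mm, at 45 (this one), 135, 225 and 315 degrees from the label, counter-clockwise from above; push them sideways to turn the carrier
- scan_window (a point): middle of the dark window (50 x 34 mm) in the scanner's front, 42 mm above the counter; the label must point at it. The scanner is a fixed grey block 56 mm deep, 72 mm wide, 70 mm high near the station's +x, -y corner, its window looking roughly at the tin; this point's x axis points from the window into the block
- scan_button_top (a point): middle of the top face of the scanner's round push button (radius 13 mm), on top of the scanner; press it straight down
- scan_button (a joint): travel of the button: 0 up, 0.006 m fully down (5 N); it springs back up. It counts as pressed beyond 0.004 m
- dish (a joint): tip angle of the white ceramic dish: 0 level, 1.1 rad at its stop. The dish is 68 mm wide, 147 mm long, walls 24 mm high, with an open spout over the tin; its floor's upper face is 88 mm above the counter. As it tips, its rear (+y of station) goes up and it pours towards -y into the tin. Weight and a weak spring bring it back level when let go
- dish_hinge (a point): middle of the dish's level axle, which runs along the station's x axis, 45 mm to the +y side of the station's origin and 84 mm above the counter
- dish_bar (a point): middle of the dish's handle: a level round steel bar (12 mm diameter, 80 mm long along the station's x axis, on two struts 68 mm apart), 130 mm behind (+y) and 100 mm above the axle with the dish level, that is 184 mm above the counter. Pushed from behind (from its +y side towards -y, about 3 N) it moves on an arc of radius 164 mm about the axle and tips the dish
- screw0: steel cap screw, round head 16 mm diameter x 9 mm, shank 8 mm diameter x 11 mm, 20 g; starts in the dish standing on its head. Origin at the centre of the head's flat end. They slide out between about 0.5 and 1.0 rad of tip
- screw1: steel cap screw, round head 16 mm diameter x 9 mm, shank 8 mm diameter x 11 mm, 20 g; starts in the dish standing on its head. Origin at the centre of the head's flat end. They slide out between about 0.5 and 1.0 rad of tip
- screw2: steel cap screw, round head 16 mm diameter x 9 mm, shank 8 mm diameter x 11 mm, 20 g; starts in the dish standing on its head. Origin at the centre of the head's flat end. They slide out between about 0.5 and 1.0 rad of tip
- screw3: steel cap screw, round head 16 mm diameter x 9 mm, shank 8 mm diameter x 11 mm, 20 g; starts in the dish standing on its head. Origin at the centre of the head's flat end. They slide out between about 0.5 and 1.0 rad of tip
- screw4: steel cap screw, round head 16 mm diameter x 9 mm, shank 8 mm diameter x 11 mm, 20 g; starts in the dish standing on its head. Origin at the centre of the head's flat end. They slide out between about 0.5 and 1.0 rad of tip
- glue_gun: bystander: yellow plastic glue gun lying on its side, about 160 x 125 mm, 41 mm high; origin under its barrel, nozzle towards +x
- pliers: bystander: chrome pliers lying flat, 165 mm long, 12 mm high; origin under the pivot, jaws towards +x
- caddy: bystander: clear acrylic caddy 110 x 150 x 90 mm with one divider; origin under its centre
Things that resemble listed ones, but are neither listed nor needed, are in the scene too. Several things look just like the part that bears scan_window: the one meant starts farthest to the robot's left.

How it is judged:
By the outcome, as a careful person would: the job done as asked, in the order asked, and still so for the second after the job is handed in, with the robot touching nothing.
It also fails if it takes over 72 s, if anything falls off the work surface, if the arm or the gripper's body presses on something with over 40 N, if the wrist force passes 120 N, or if a joint passes its speed limit or range.

ROBOT

A 6-joint arm with a two-finger parallel gripper is mounted at the origin on the work surface. World frame = base frame: x ahead of the robot, y to its left, z up, the work surface at z = 0. Lengths are in m, angles in rad, forces in N, time in s.
With the tool pointing down it reaches from about 0.3 to 0.875 m from the base axis. Payload 6.4 kg.
Tool frame: the origin (TCP) lies on the mounting face of the last link; the fingertips stand 173 mm ahead of it and the grasp point (between the pads) lies 155 mm ahead of it; z points along the fingers, y is the line along which they close (so a half turn about z gives the same grasp; the last joint's range is limited). The gripper opens to 85 mm and grips with 20 to 120 N. Pads are 22 mm wide; open, the fingers measure 114 mm over their backs; the gripper's body (76 mm by 85 mm) begins 54 mm behind the grasp point. The pads swing forward as they close: fully open they stand 13 mm farther back than shut.
Start: joints at [1.089, 0.181, 1.607, -0, 1.354, -0.206], TCP at [0.157, 0.553, 0.405] pointing down, gripper open.
Joint ranges: [-2.99, 2.99], [-0.89, 2.07], [0.3, 2.58], [-1.14, 4.28], [0, 2.63], [-3.12, 3.12]. Speed limits (rad/s): [2.57, 2.57, 3.01, 3.14, 3.14, 3.14].

INTERFACE

Orientations are given as [roll, pitch, yaw] about the fixed x, y, z axes, in that order (R = Rz(yaw) Ry(pitch) Rx(roll)).
In Python, from workcell import state, snapshot, calibration, sign_off, cut_out gives the robot as it stands.
- The arm moves only by the shell command python3 -m pendant 'ROWS' [FORCE]. ROWS is JSON, a list of rows, each an object with "gripper": the finger opening in m, from 0 to 0.0854; "linear": the shift along the tool's x, y, z in m, a list of three; "spin": the turn about the tool's z in degrees. In form: [{"gripper": gripper, "linear": [tx, ty, tz], "spin": spin}, ...]. A call has 1 to 20 rows; each row is the pose to reach, as a shift and turn from the pose commanded when the call began, along the tool's axes at that moment; what a row does not reach only later rows make up. A row lasts 1/10 s, in which the tool goes at most 50 mm and 8.59 degrees, less where a joint would pass 70% of its speed; a pose out of reach is approached as far as the arm can. A call with a gripper value outside its range is refused whole. The fingers move at their own pace and stop on an object; FORCE is the grip in N (left out, the last holds). Time passes only in rows, so rows that repeat a pose let the fingers close. It gives the time, the measured TCP pose, the force, the opening and the grip force at its end, in the units of the state.
- state(): the state, without advancing time (a new reading comes with each control period).
- snapshot(name): name is "scene" or "top" or "wrist"; returns the picture (384x512x3 uint8, blue, green, red); there is no depth.
- calibration(name): a dict with "K" (3x3 intrinsics, pixels), "T" (4x4, takes a point from camera to world coordinates). Camera axes: x right, y up, looking along -z (the intrinsics and any distortion apply to the point x, -y, -z); pixel columns grow to the right and rows downward; lengths in m; the calibration is good to about 2 mm. A picture is of the moment at which its call begins: read the wrist's pose just before it. calibration takes no time and is no camera call; for the wrist camera it gives the pose at the moment of the call.
- sign_off(): hands the job in; it is judged then, once.
Trained networks look in the newest picture that a camera, given by its name, has taken for a name from the list of things; names that differ only in an ending like _2 or _b are one class to them, and where a whole thing is asked for, a point or a joint stands for the part that bears it (a point fixed in the world has none). Each returns a list of dicts, best first, with "p" (0 to 1); they miss things now and then, are a little off and sometimes report something else, mostly with a low value. They report only what shows in the picture. A call takes as long as a camera call. They do not tell look-alikes from the thing itself.
- cut_out(camera, label): "region" (384x512 bool, what is visible of it) and "location" ([row, column] in pixels, amid what is visible of it).
The state is a dict: "clock": time; "joints": joint angles; "qd": joint speeds; "tau": joint torques, N m; "position": TCP position; "tool_rot": TCP orientation; "force": force on the tool from outside, world axes, zero at the start; "moment": the same for the moment, N m; "gripper_width": finger opening in m; "finger_force": force on a finger pad.
Only numpy, scipy, OpenCV 4.12 (cv2) and the standard library are available. Lean on these libraries where they do the work, as an engineer would, in place of code of your own. Each camera call takes 0.05 s, during which the arm holds its last target. There are 200 camera calls.

## Working session

There is one attempt and no reset: what is moved stays moved. The work goes in short steps, Python scripts to look and compute and a shell command to move; the robot and the scene stay as the last step left them, time stands still between calls to the robot, and variables do not carry over. Pictures are saved under pics/ and viewed, at most 10 in all, crops included, and the job is handed in when it is done.

```bash
mkdir -p pics; python3 - <<'E'
from workcell import *
import cv2,numpy as np
s=state();print({k:np.round(v,3).tolist() for k,v in s.items()})
a=snapshot("scene");b=snapshot("top")
cv2.imwrite("pics/a.png",cv2.resize(a,(800,600)));cv2.imwrite("pics/b.png",cv2.resize(b,(800,600)))
for n in("scene","top"):
    c=calibration(n);print({k:np.round(v,3).tolist() for k,v in c.items()})
    for l in("station","carrier","scan_window","scan_button_top","dish","dish_bar","label","screw0","tin_mouth","post0","dish_hinge"):
        try: print(n,l,[(round(float(d["p"]),2),np.round(d["location"]).tolist(),int(d["region"].sum())) for d in cut_out(n,l)])
        except Exception as e: print(n,l,e)
E
```

```text
{'clock': 0.0, 'joints': [1.089, 0.182, 1.608, -0.0, 1.354, -0.206], 'qd': [0.0, -0.001, 0.0, 0.001, 0.001, -0.001], 'tau': [-0.0, -44.488, -35.133, -0.0, 0.009, 0.0], 'position': [0.156, 0.553, 0.404], 'tool_rot': [-3.14, -0.0, 2.866], 'force': [-0.127, 0.111, -0.209], 'moment': [-0.045, -0.052, -0.021], 'finger_force': 0.0, 'gripper_width': 0.085}
{'K': [[424.995, 0.0, 261.417], [0.0, 424.995, 203.064], [0.0, 0.0, 1.0]], 'T': [[-0.11, -0.522, 0.846, 1.539], [0.994, -0.054, 0.096, 0.119], [-0.004, 0.851, 0.525, 0.766], [0.0, 0.0, 0.0, 1.0]]}
scene station [(0.7, [233.0, 284.0], 4448)]
scene carrier [(0.57, [234.0, 260.0], 1404)]
scene scan_window [(0.89, [236.0, 217.0], 802), (0.63, [280.0, 115.0], 1178), (0.62, [256.0, 170.0], 928), (0.59, [208.0, 201.0], 721)]
scene scan_button_top [(0.5, [261.0, 114.0], 70), (0.37, [222.0, 218.0], 44), (0.3, [266.0, 399.0], 3611)]
scene dish [(0.95, [215.0, 304.0], 1102)]
scene dish_bar [(0.71, [215.0, 302.0], 1053)]
scene label [(0.77, [233.0, 261.0], 1507)]
scene screw0 []
scene tin_mouth [(0.77, [235.0, 263.0], 1331)]
scene post0 [(0.65, [264.
[... 282 characters left out ...]
0, 0.0, 1.0]]}
top station [(0.82, [210.0, 232.0], 6140), (0.67, [158.0, 118.0], 2969)]
top carrier [(0.82, [212.0, 259.0], 2179)]
top scan_window [(0.75, [243.0, 336.0], 664), (0.75, [108.0, 378.0], 761), (0.74, [184.0, 297.0], 696), (0.57, [148.0, 338.0], 722)]
top scan_button_top [(0.68, [212.0, 259.0], 2158)]
top dish [(0.96, [202.0, 213.0], 1656), (0.73, [185.0, 295.0], 645)]
top dish_bar [(0.68, [201.0, 215.0], 1687), (0.24, [261.0, 382.0], 1550)]
top label [(0.69, [209.0, 257.0], 2176)]
top screw0 [(0.16, [182.0, 301.0], 79)]
top tin_mouth [(0.87, [212.0, 256.0], 2199)]
top post0 [(0.65, [214.0, 256.0], 2143), (0.65, [204.0, 211.0], 1719)]
top dish_hinge [(0.59, [208.0, 232.0], 5997)]
```

View pics/a.png

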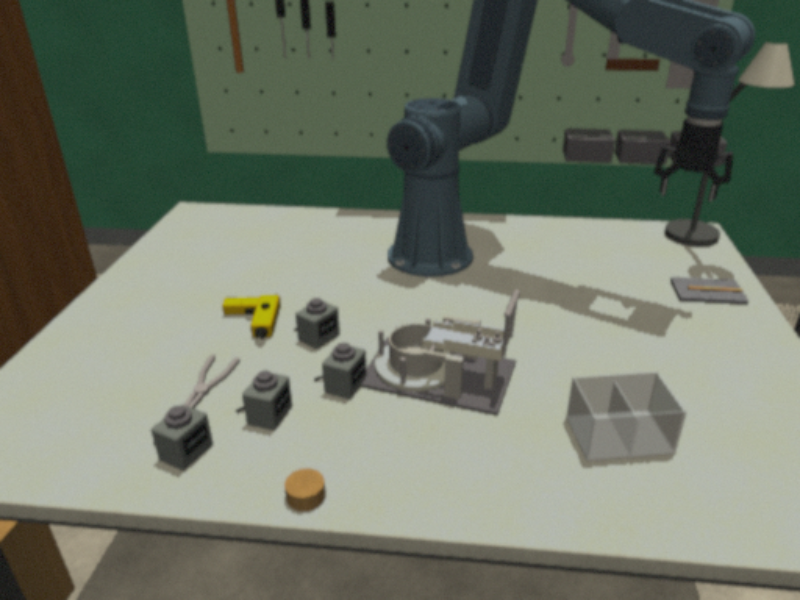

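View pics/b.png

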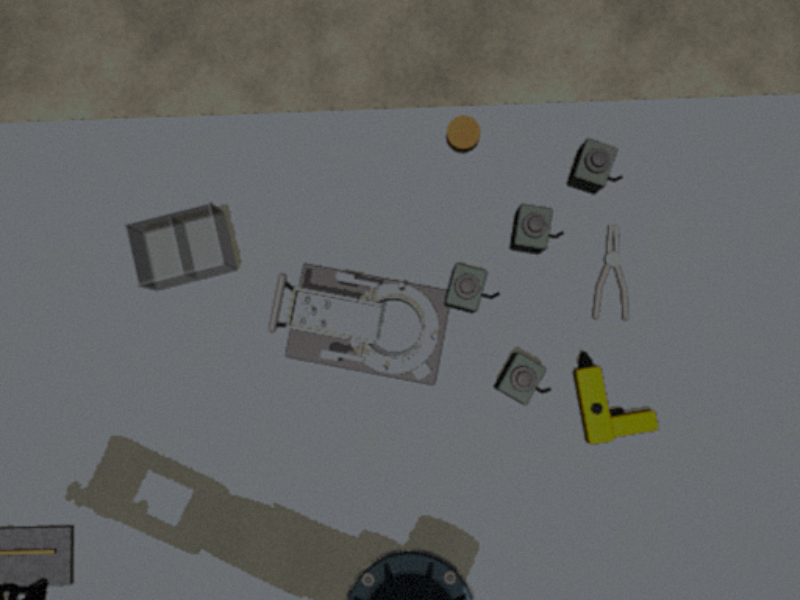

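Scene: the station is in the middle, with the dish towards the robot's left and the bar at about (280,303) in the top view. The right scanner is the one at (466,288). The tongue points to about (422,372), towards the robot and to the right. Next I'll localise the station.

```bash
cat > h.py <<'E'
from workcell import *
import cv2,numpy as np
F=np.diag([1.,-1,-1])
def ray(c,uv,z):
    uv=np.asarray(uv,float).reshape(-1,2);K=c["K"];K=np.array(K);T=np.array(c["T"])
    d=np.c_[(uv-K[:2,2])/K[0,0],np.ones(len(uv))]@F@T[:3,:3].T
    o=T[:3,3]; return o+d*((z-o[2])/d[:,2])[:,None]
def proj(c,P):
    K=np.array(c["K"]);T=np.array(c["T"]);q=(np.asarray(P).reshape(-1,3)-T[:3,3])@T[:3,:3]@F
    return q[:,:2]/q[:,2:]*K[0,0]+K[:2,2]
def T2(S,P): # S=x,y,yaw
    x,y,a=S;P=np.asarray(P,float).reshape(-1,3);c,s=np.cos(a),np.sin(a)
    return np.c_[x+c*P[:,0]-s*P[:,1],y+s*P[:,0]+c*P[:,1],P[:,2]]
E
python3 - <<'E'
from h import *
c=calibration("top");k=1.5625
def W(p,z): return np.round(ray(c,np.array(p)/k,z),3).tolist()
print("plate",W([(303,263),(450,290),(435,384),(286,356)],.01))
print("bar",W([(282,276),(272,330)],.184))
print("tin",W([(402,321)],.076))
print("scanners",W([(466,286),(535,224),(597,158),(523,378)],.08))
print("tongue tip",W([(422,372)],.02))
print("scanner top corners",W([(456,262),(487,268),(478,311),(447,305)],.07))
i=snapshot("top")[155:260,160:330];cv2.imwrite("pics/c.png",cv2.resize(i,None,fx=4.7,fy=4.7,interpolation=cv2.INTER_CUBIC)*1)
E
```

```text
plate [[0.618, 0.171, 0.01], [0.561, -0.088, 0.01], [0.397, -0.056, 0.01], [0.454, 0.205, 0.01]]
bar [[0.575, 0.177, 0.184], [0.493, 0.194, 0.184]]
tin [[0.506, -0.003, 0.076]]
scanners [[0.56, -0.111, 0.08], [0.661, -0.23, 0.08], [0.769, -0.339, 0.08], [0.405, -0.199, 0.08]]
tongue tip [[0.419, -0.034, 0.02]]
scanner top corners [[0.603, -0.097, 0.07], [0.591, -0.148, 0.07], [0.519, -0.13, 0.07], [0.53, -0.079, 0.07]]
```

View pics/c.png

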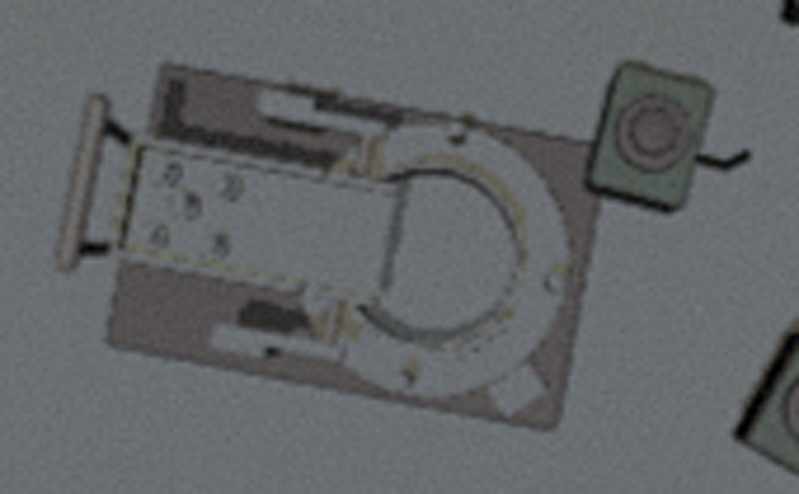

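```bash
python3 -m pendant '[{"gripper":0,"linear":[0,0,-0.05],"spin":0},{"gripper":0,"linear":[-0.08,-0.07,-0.1],"spin":-3.4},{"gripper":0,"linear":[-0.4,-0.37,-0.1],"spin":-3.4},{"gripper":0,"linear":[-0.4,-0.37,-0.1],"spin":-3.4},{"gripper":0,"linear":[-0.4,-0.37,-0.1],"spin":-3.4},{"gripper":0,"linear":[-0.4,-0.37,-0.1],"spin":-3.4},{"gripper":0,"linear":[-0.4,-0.37,-0.1],"spin":-3.4},{"gripper":0,"linear":[-0.4,-0.37,-0.1],"spin":-3.4},{"gripper":0,"linear":[-0.4,-0.37,-0.1],"spin":-3.4},{"gripper":0,"linear":[-0.4,-0.37,-0.1],"spin":-3.4},{"gripper":0,"linear":[-0.4,-0.37,-0.1],"spin":-3.4},{"gripper":0,"linear":[-0.4,-0.37,-0.1],"spin":-3.4},{"gripper":0,"linear":[-0.4,-0.37,-0.1],"spin":-3.4},{"gripper":0,"linear":[-0.4,-0.37,-0.1],"spin":-3.4}]'
python3 - <<'E'
from h import *
s=state();c=calibration("wrist");print(s["clock"],s["position"],s["tool_rot"],np.round(c["K"],1).tolist(),np.round(c["T"],3).tolist())
i=snapshot("wrist");cv2.imwrite("pics/d.png",cv2.resize(i,(800,600)))
np.savez("w1.npz",i=i,K=c["K"],T=c["T"])
E
```

```text
clock: 2.65
position: [0.441, 0.0874, 0.5045]
tool_rot: [3.141, -0.001, 2.922]
force: [-0.1, -0.5, 0.5]
gripper_width: 0.0001
finger_force: 0.0
2.65 [0.44100545 0.08737839 0.50451709] [ 3.14129875e+00 -7.59762621e-04  2.92196639e+00] [[267.8, 0.0, 261.7], [0.0, 267.8, 194.3], [0.0, 0.0, 1.0]] [[0.217, -0.924, -0.316, 0.361], [0.976, 0.206, 0.07, 0.105], [0.001, -0.323, 0.946, 0.474], [0.0, 0.0, 0.0, 1.0]]
```

View pics/d.png

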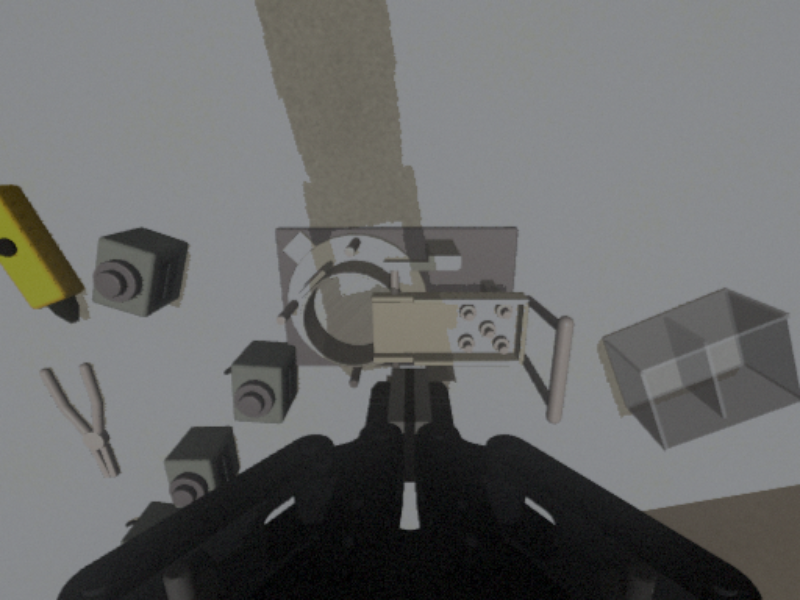

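The wrist view is clear. The plate corners are at (277,228), (517,228) and about (285,366). The bar runs (566,322)–(555,417), the post tops are near (348,251), (283,318) and (353,383), and the target scanner's button is at (252,402). All five screws are in the dish. Next I'll fit the poses.

```bash
cat > fit.py <<'E'
from h import *
from scipy.optimize import least_squares
w=np.load("w1.npz");w={"K":w["K"],"T":w["T"]};t=calibration("top");k=1.5625
cr=lambda p:np.array(p)/4.7+[160,155]
wp=lambda p:np.array(p)/k
def pol(r,a,z): return [r*np.cos(a),r*np.sin(a),z]
def res(v,full=False):
    S=v[:3];a=v[3];y0,y1=v[4],v[5]
    P=[(w,wp((277,228)),[-.085,y0,.01]),(w,wp((517,228)),[-.085,y1,.01]),
     (w,wp((566,322)),[-.038,.175,.184]),(w,wp((555,417)),[.038,.175,.184]),
     (w,wp((348,251)),pol(.072,a-np.pi/4,.076)),(w,wp((283,318)),pol(.072,a+np.pi/4,.076)),(w,wp((353,383)),pol(.072,a+3*np.pi/4,.076)),
     (w,wp((299,249)),pol(.094,a,.022)),(t,cr((520,390)),pol(.094,a,.022)),
     (t,cr((162,64)),[.085,y1,.01]),(t,cr((108,345)),[-.085,y1,.01]),(t,cr((556,431)),[-.085,y0,.01]),
     (t,cr((97,99)),[.038,.175,.184]),(t,cr((67,266)),[-.038,.175,.184])]
    r=np.concatenate([proj(c,T2(S,X))[0]-u for c,u,X in P])
    return r
f=least_squares(res,[.5,0,-.21,3.7,-.1,.17],loss="soft_l1")
S=f.x[:3];a=f.x[3]
print("station",S.round(4),np.degrees(S[2]).round(1),"label st deg",np.degrees(a).round(1),f.x[4:].round(3))
print(res(f.x).reshape(-1,2).round(1).tolist())
# scanner: x axis into block; window at origin
def sres(v):
    Q=v[:3];h=v[3];c=[(0,.036),(0,-.036),(.056,-.036),(.056,.036)]
    P=[(t,cr((625,61)),[0,-.036,.07]),(t,cr((715,84)),[.056,-.036,.07]),(t,cr((679,212)),[.056,.036,.07]),
     (t,cr((589,186)),[0,.036,.07]),(t,cr((650,131)),[v[4],0,h]),
     (w,wp((298,345)),[0,.036,.07]),(w,wp((249,341)),[.056,.036,.07]),(w,wp((254,401)),[v[4],0,h])]
    return np.concatenate([proj(c,T2(Q,X))[0]-u for c,u,X in P])
g=least_squares(sres,[.56,-.09,-1.3,.085,.028],loss="soft_l1")
print("scan",g.x.round(4),sres(g.x).reshape(-1,2).round(1).tolist())
B=T2(g.x[:3],[g.x[4],0,g.x[3]])[0];d=g.x[:2]-S[:2]
print("button",B.round(4),"win dist",np.hypot(*d).round(4),"window st deg",np.degrees(np.arctan2(d[1],d[0])-S[2]).round(1)%360,"block ax st deg",np.degrees(g.x[2]-S[2]).round(1)%360)
for n,p in (("bar",[0,.175,.184]),("behind",[0,.225,.184])): print(n,T2(S,p)[0].round(4))
np.save("S.npy",S)
E
python3 fit.py
```

```text
station [ 0.4989  0.0148 -0.2145] -12.3 label st deg 223.8 [-0.088  0.177]
[[-0.6, -0.3], [-0.3, -1.0], [-0.1, 1.7], [-0.1, -2.8], [1.2, 0.0], [-1.2, 1.1], [0.5, 0.2], [-2.2, -2.6], [-0.3, 0.1], [0.0, -1.0], [-0.3, -0.5], [-0.9, -1.0], [-0.5, 1.5], [-0.3, -2.7]]
scan [ 0.5251 -0.0825 -1.2362  0.1292  0.0238] [[-0.4, 42.0], [0.5, 29.5], [-2.0, -23.3], [-2.7, -10.2], [-0.6, 9.4], [-4.2, 25.5], [1.3, 43.1], [-14.4, -0.8]]
button [ 0.5329 -0.105   0.1292] win dist 0.1008 window st deg 297.4 block ax st deg 301.5
bar [0.5362 0.1858 0.184 ]
behind [0.5468 0.2346 0.184 ]
```

```bash
sed -i 's/\[0,-.036,.07\]/[0,QQ,.07]/;s/\[.056,-.036,.07\]/[.056,QQ,.07]/;s/\[.056,.036,.07\]/[.056,-.036,.07]/g;s/\[0,.036,.07\]/[0,-.036,.07]/g;s/QQ/.036/g' fit.py; python3 fit.py | tail -5
```

```text
[[-0.6, -0.3], [-0.3, -1.0], [-0.1, 1.7], [-0.1, -2.8], [1.2, 0.0], [-1.2, 1.1], [0.5, 0.2], [-2.2, -2.6], [-0.3, 0.1], [0.0, -1.0], [-0.3, -0.5], [-0.9, -1.0], [-0.5, 1.5], [-0.3, -2.7]]
scan [ 0.5686 -0.0819 -1.9785  0.0913  0.0264] [[-1.3, 0.0], [-0.5, 2.9], [-2.8, 1.1], [-3.6, -1.2], [-1.6, 0.7], [-6.8, 13.1], [-9.0, 10.0], [-0.4, -0.1]]
button [ 0.5581 -0.1061  0.0913] win dist 0.1191 window st deg 318.1 block ax st deg 258.9
bar [0.5362 0.1858 0.184 ]
behind [0.5468 0.2346 0.184 ]
```

```bash
sed -i '/wp((298,345))/s/-.036,.07\]/-.036,0]/g' fit.py; python3 fit.py | tail -4
```

```text
scan [ 0.5698 -0.087  -1.8831  0.083   0.0246] [[-0.6, -0.9], [0.8, 0.0], [1.1, -0.9], [-0.4, -1.3], [-0.2, -0.6], [-0.9, -2.9], [1.2, -2.8], [-0.2, -0.2]]
button [ 0.5622 -0.1104  0.083 ] win dist 0.124 window st deg 317.1 block ax st deg 264.4
bar [0.5362 0.1858 0.184 ]
behind [0.5468 0.2346 0.184 ]
```

```bash
python3 - <<'E'
from h import *
w=np.load("w1.npz")["i"][200:290,130:215];s=snapshot("scene")[205:265,195:255]
f=lambda a:cv2.resize(a,(390,400),interpolation=cv2.INTER_CUBIC)
cv2.imwrite("pics/e.png",np.clip(np.hstack([f(w),f(s)])*1.6,0,255).astype(np.uint8))
E
```

```text
(no output)
```

View pics/e.png

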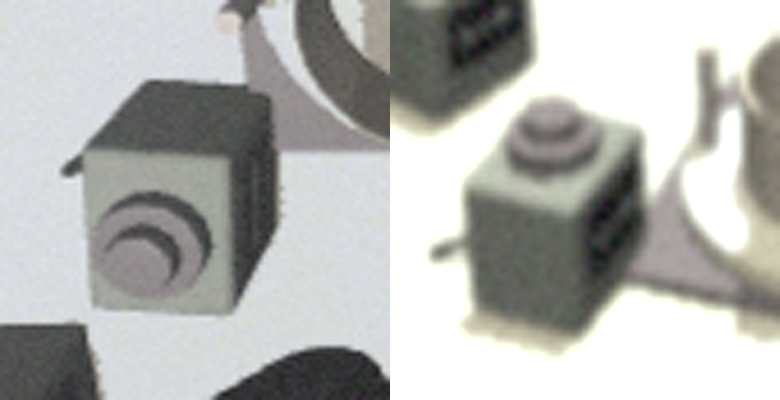

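```bash
cat >> h.py <<'E'
def st():
    s=state();S=np.load("S.npy");d=s["position"][:2]-S[:2];c,q=np.cos(S[2]),np.sin(S[2])
    print("t",round(s["clock"],2),"tcp station mm",np.round([1e3*(c*d[0]+q*d[1]),1e3*(-q*d[0]+c*d[1]),1e3*(s["position"][2]-.173)],1),"(z=tip) F",np.round(s["force"],1))
E
python3 -m pendant '[{"gripper":0,"linear":[-0.03,0.05,0],"spin":0},{"gripper":0,"linear":[-0.06,0.09,0],"spin":0},{"gripper":0,"linear":[-0.072,0.13,0],"spin":0},{"gripper":0,"linear":[-0.072,0.176,0],"spin":0},{"gripper":0,"linear":[-0.072,0.176,0.04],"spin":0},{"gripper":0,"linear":[-0.072,0.176,0.08],"spin":0},{"gripper":0,"linear":[-0.072,0.176,0.12],"spin":0},{"gripper":0,"linear":[-0.072,0.176,0.16],"spin":0},{"gripper":0,"linear":[-0.072,0.176,0.171],"spin":0},{"gripper":0,"linear":[-0.072,0.176,0.171],"spin":0}]'
python3 -c "
from h import *;st()"
```

```text
clock: 3.75
position: [0.5474, 0.2461, 0.3321]
tool_rot: [-3.14, -0.004, 2.927]
force: [0.4, -0.5, 0.9]
gripper_width: 0.0
finger_force: 0.0
t 3.75 tcp station mm [ -1.9 236.3 159.1] (z=tip) F [ 0.4 -0.5  0.9]
```

```bash
python3 -m pendant '[{"gripper":0,"linear":[0,-0.02,0],"spin":0},{"gripper":0,"linear":[0,-0.035,0],"spin":0},{"gripper":0,"linear":[0,-0.041,0],"spin":0},{"gripper":0,"linear":[0,-0.052,-0.012],"spin":0},{"gripper":0,"linear":[0,-0.064,-0.024],"spin":0},{"gripper":0,"linear":[0,-0.077,-0.034],"spin":0},{"gripper":0,"linear":[0,-0.09,-0.043],"spin":0},{"gripper":0,"linear":[0,-0.098,-0.047],"spin":0},{"gripper":0,"linear":[0,-0.106,-0.05],"spin":0},{"gripper":0,"linear":[0,-0.114,-0.054],"spin":0},{"gripper":0,"linear":[0,-0.122,-0.057],"spin":0},{"gripper":0,"linear":[0,-0.13,-0.059],"spin":0},{"gripper":0,"linear":[0,-0.138,-0.061],"spin":0}]'
python3 -c "
from h import *;st()"
```

```text
clock: 5.05
position: [0.5189, 0.1093, 0.3944]
tool_rot: [-3.141, -0.001, 2.925]
force: [0.0, 2.1, 2.1]
gripper_width: 0.0003
finger_force: 1.0
t 5.05 tcp station mm [ -0.6  96.6 221.4] (z=tip) F [0.  2.1 2.1]
```

Contact is confirmed at about 2–3 N. I'll continue slowly to about 1.0 rad.

```bash
python3 -m pendant '[{"gripper":0,"linear":[0,-0.006,-0.001],"spin":0},{"gripper":0,"linear":[0,-0.012,-0.002],"spin":0},{"gripper":0,"linear":[0,-0.018,-0.002],"spin":0},{"gripper":0,"linear":[0,-0.024,-0.002],"spin":0},{"gripper":0,"linear":[0,-0.03,-0.002],"spin":0},{"gripper":0,"linear":[0,-0.036,-0.002],"spin":0},{"gripper":0,"linear":[0,-0.042,-0.002],"spin":0},{"gripper":0,"linear":[0,-0.048,-0.002],"spin":0},{"gripper":0,"linear":[0,-0.052,-0.002],"spin":0},{"gripper":0,"linear":[0,-0.052,-0.002],"spin":0},{"gripper":0,"linear":[0,-0.052,-0.002],"spin":0},{"gripper":0,"linear":[0,-0.052,-0.002],"spin":0},{"gripper":0,"linear":[0,-0.052,-0.002],"spin":0}]'
python3 - <<'E'
from h import *;st()
a=snapshot("wrist");b=snapshot("top")[165:250,160:290]
cv2.imwrite("pics/f.png",np.hstack([cv2.resize(a,(400,400)),cv2.resize(b,(400,400),interpolation=cv2.INTER_CUBIC)]))
E
```

```text
clock: 6.35
position: [0.508, 0.0594, 0.3967]
tool_rot: [3.142, -0.0, 2.925]
force: [0.0, 0.7, -0.0]
gripper_width: -0.0
finger_force: 0.5
t 6.35 tcp station mm [ -0.6  45.5 223.7] (z=tip) F [ 0.   0.7 -0. ]
```

View pics/f.png

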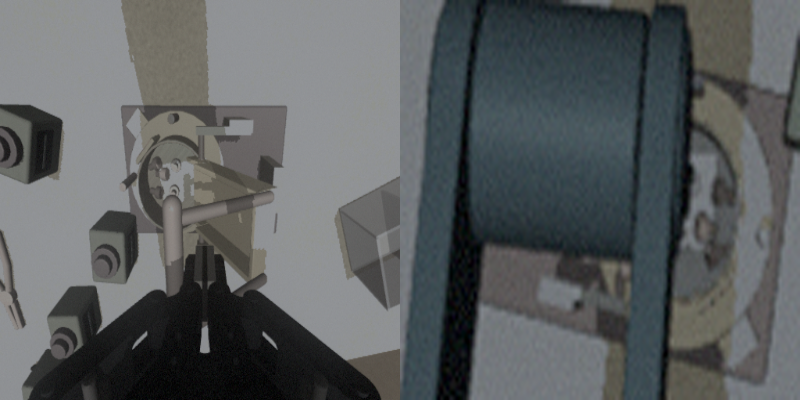

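The dish is steeply tipped and screws show in the tin around (170,180). I'll push a little further, hold, then bring the bar back gently.

```bash
python3 -m pendant '[{"gripper":0,"linear":[0,-0.004,0],"spin":0},{"gripper":0,"linear":[0,-0.008,0.001],"spin":0},{"gripper":0,"linear":[0,-0.01,0.001],"spin":0},{"gripper":0,"linear":[0,-0.01,0.001],"spin":0},{"gripper":0,"linear":[0,-0.01,0.001],"spin":0},{"gripper":0,"linear":[0,-0.01,0.001],"spin":0},{"gripper":0,"linear":[0,-0.01,0.001],"spin":0},{"gripper":0,"linear":[0,-0.01,0.001],"spin":0}]'
python3 - <<'E'
from h import *;st()
E
python3 -m pendant '[{"gripper":0,"linear":[0,0,0],"spin":0},{"gripper":0,"linear":[0,0.01,-0.001],"spin":0},{"gripper":0,"linear":[0,0.02,-0.001],"spin":0},{"gripper":0,"linear":[0,0.03,-0.001],"spin":0},{"gripper":0,"linear":[0,0.042,-0.001],"spin":0},{"gripper":0,"linear":[0,0.054,0.001],"spin":0},{"gripper":0,"linear":[0,0.066,0.003],"spin":0},{"gripper":0,"linear":[0,0.078,0.007],"spin":0},{"gripper":0,"linear":[0,0.09,0.012],"spin":0},{"gripper":0,"linear":[0,0.1,0.017],"spin":0},{"gripper":0,"linear":[0,0.11,0.022],"spin":0},{"gripper":0,"linear":[0,0.12,0.028],"spin":0},{"gripper":0,"linear":[0,0.128,0.034],"spin":0},{"gripper":0,"linear":[0,0.136,0.041],"spin":0},{"gripper":0,"linear":[0,0.144,0.049],"spin":0},{"gripper":0,"linear":[0,0.152,0.058],"spin":0},{"gripper":0,"linear":[0,0.157,0.062],"spin":0},{"gripper":0,"linear":[0,0.162,0.062],"spin":0},{"gripper":0,"linear":[0,0.18,0.062],"spin":0},{"gripper":0,"linear":[0,0.2,0.062],"spin":0}]'
python3 - <<'E'
from h import *;st()
E
```

```text
clock: 7.25
position: [0.5059, 0.0495, 0.3958]
tool_rot: [-3.142, 0.0, 2.925]
force: [0.8, 1.0, -0.6]
gripper_width: 0.0
finger_force: 0.5
t 7.25 tcp station mm [ -0.5  35.4 222.8] (z=tip) F [ 0.8  1.  -0.6]
clock: 9.25
position: [0.5494, 0.2455, 0.3343]
tool_rot: [3.141, 0.001, 2.924]
force: [0.7, 0.8, 0.1]
gripper_width: -0.0004
finger_force: 0.0
t 9.25 tcp station mm [2.000e-01 2.362e+02 1.613e+02] (z=tip) F [0.7 0.8 0.1]
```

```bash
python3 -m pendant '[{"gripper":0,"linear":[0,0,-0.05],"spin":0},{"gripper":0,"linear":[0,0,-0.1],"spin":0},{"gripper":0,"linear":[0.02,-0.03,-0.14],"spin":0},{"gripper":0,"linear":[0.04,-0.06,-0.17],"spin":0},{"gripper":0,"linear":[0.06,-0.1,-0.17],"spin":0},{"gripper":0,"linear":[0.072,-0.14,-0.17],"spin":0},{"gripper":0,"linear":[0.072,-0.177,-0.17],"spin":0},{"gripper":0,"linear":[0.072,-0.177,-0.17],"spin":0},{"gripper":0,"linear":[0.072,-0.177,-0.17],"spin":0}]'
python3 - <<'E'
from h import *;st()
c=calibration("wrist");i=snapshot("wrist");np.savez("w2.npz",i=i,K=c["K"],T=c["T"])
cv2.imwrite("pics/g.png",np.clip(cv2.resize(i[130:280,130:330],(800,600),interpolation=cv2.INTER_CUBIC)*1.5,0,255).astype(np.uint8))
E
```

```text
clock: 10.15
position: [0.4406, 0.0872, 0.5047]
tool_rot: [3.141, 0.002, 2.923]
force: [-0.1, -0.3, 0.9]
gripper_width: -0.0001
finger_force: 0.0
t 10.15 tcp station mm [-72.3  58.3 331.7] (z=tip) F [-0.1 -0.3  0.9]
```

View pics/g.png

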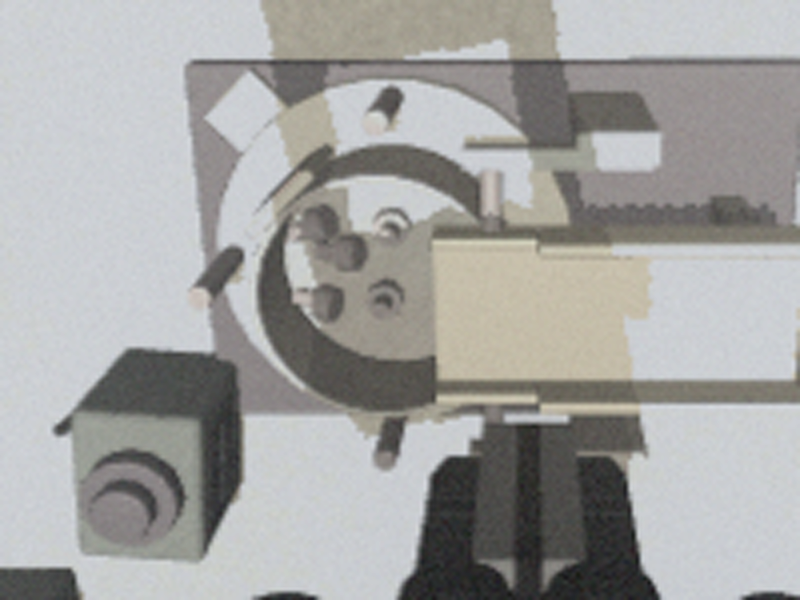

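All five screws lie in the tin at about (300–400, 220–300), and the dish is level and empty. I'll refine the fit with this sharper crop.

```bash
python3 - <<'E'
s=open("fit.py").read()
s=s.replace('w1.npz','w2.npz').replace('wp=lambda','g=lambda p:np.array(p)/4+130\nwp=lambda',1)
for a,b in (("wp((348,251))","g((375,122))"),("wp((283,318))","g((200,296))"),("wp((353,383))","g((386,462))"),
 ("(w,wp((299,249)),pol(.094,a,.022))","(w,g((228,93)),pol(.101,a,.022))"),("wp((277,228))","g((188,63))"),
 ("wp((298,345)),[0,-.036,0]","g((238,365)),[0,-.036,0]"),("wp((249,341))","g((128,349))"),("wp((254,401))","g((121,511))"),
 ("(w,g((238","(w,g((203,408)),[0,-.036,.07]),(w,g((197,559)),[0,.036,.07]),(w,g((75,414)),[.056,-.036,.07]),(w,g((238")):
    assert a in s,a; s=s.replace(a,b)
s=s.replace('print("button"','np.savez("fitv",S=S,a=a,B=B,W=g.x) if 0 else None\nprint("button"')
s=s.replace("g=least_squares","gg=least_squares").replace("g.x","gg.x")
open("fit2.py","w").write(s)
E
python3 fit2.py
```

```text
station [ 0.4996  0.0147 -0.2131] -12.2 label st deg 223.5 [-0.088  0.177]
[[-0.5, -0.4], [-0.3, -1.3], [-0.1, 1.5], [-0.2, -3.1], [0.5, -0.0], [0.0, 0.2], [-0.2, -0.5], [-0.8, 0.1], [-0.4, -0.1], [0.0, -1.2], [-0.3, -0.6], [-0.7, -1.3], [-0.5, 1.3], [-0.3, -2.9]]
scan [ 0.5698 -0.0856 -1.8922  0.0902  0.0267] [[-1.0, -0.8], [0.3, 0.3], [0.4, -0.7], [-1.0, -1.3], [0.2, -0.5], [-0.6, 2.0], [0.8, 0.6], [-2.2, -2.6], [1.1, -4.2], [-0.7, -2.9], [0.0, -0.0]]
button [ 0.5613 -0.1109  0.0902] win dist 0.1224 window st deg 317.2 block ax st deg 263.8
bar [0.5366 0.1857 0.184 ]
behind [0.5471 0.2346 0.184 ]
```

```bash
python3 -m pendant '[{"gripper":0,"linear":[-0.01,-0.045,0],"spin":0},{"gripper":0,"linear":[-0.02,-0.09,0],"spin":0},{"gripper":0,"linear":[-0.037,-0.13,0.02],"spin":0},{"gripper":0,"linear":[-0.037,-0.143,0.06],"spin":0},{"gripper":0,"linear":[-0.037,-0.143,0.11],"spin":0},{"gripper":0,"linear":[-0.037,-0.143,0.16],"spin":0},{"gripper":0,"linear":[-0.037,-0.143,0.2],"spin":0},{"gripper":0,"linear":[-0.037,-0.143,0.2],"spin":0},{"gripper":0,"linear":[-0.037,-0.143,0.2],"spin":0}]'
python3 - <<'E'
from h import *;st()
E
```

```text
clock: 11.1
position: [0.4467, -0.0596, 0.3041]
tool_rot: [3.141, -0.001, 2.927]
force: [0.0, 0.8, 1.0]
gripper_width: -0.0
finger_force: 0.0
t 11.1 tcp station mm [-36.  -83.8 131.1] (z=tip) F [0.  0.8 1. ]
```

```bash
python3 -m pendant '[{"gripper":0,"linear":[0,0,0.05],"spin":0},{"gripper":0,"linear":[0,0,0.08],"spin":0},{"gripper":0,"linear":[0,0,0.091],"spin":0},{"gripper":0,"linear":[0,0,0.091],"spin":0},{"gripper":0,"linear":[-0.01,0.002,0.091],"spin":0},{"gripper":0,"linear":[-0.018,0.004,0.091],"spin":0},{"gripper":0,"linear":[-0.025,0.005,0.091],"spin":0},{"gripper":0,"linear":[-0.033,0.006,0.091],"spin":0},{"gripper":0,"linear":[-0.039,0.008,0.091],"spin":0},{"gripper":0,"linear":[-0.045,0.01,0.091],"spin":0},{"gripper":0,"linear":[-0.051,0.0125,0.091],"spin":0},{"gripper":0,"linear":[-0.056,0.015,0.091],"spin":0},{"gripper":0,"linear":[-0.06,0.017,0.091],"spin":0},{"gripper":0,"linear":[-0.064,0.019,0.091],"spin":0},{"gripper":0,"linear":[-0.064,0.019,0.091],"spin":0}]'
python3 - <<'E'
from h import *;st()
E
python3 -m pendant '[{"gripper":0,"linear":[0.02,-0.01,0],"spin":0},{"gripper":0,"linear":[0.04,-0.02,-0.01],"spin":0},{"gripper":0,"linear":[0.04,-0.02,-0.05],"spin":0},{"gripper":0,"linear":[0.04,-0.02,-0.1],"spin":0},{"gripper":0,"linear":[0.06,-0.01,-0.14],"spin":0},{"gripper":0,"linear":[0.1,0.03,-0.18],"spin":0},{"gripper":0,"linear":[0.1,0.07,-0.22],"spin":0},{"gripper":0,"linear":[0.1,0.11,-0.25],"spin":0},{"gripper":0,"linear":[0.1,0.124,-0.292],"spin":0},{"gripper":0,"linear":[0.1,0.124,-0.292],"spin":0},{"gripper":0,"linear":[0.1,0.124,-0.292],"spin":0}]'
cat > lab.py <<'E'
from h import *;from scipy.optimize import least_squares
import sys
st();c=calibration("wrist");i=snapshot("wrist");S=np.load("S.npy");G=float(sys.argv[1]);name=sys.argv[2]
x0,y0=130,130
m=np.clip(cv2.resize(i[y0:y0+150,x0:x0+200],(800,600),interpolation=cv2.INTER_CUBIC)*1.5,0,255).astype(np.uint8)
np.savez(name,i=i,K=c["K"],T=c["T"])
for k in range(4):
    a=np.radians(G+45+90*k);p=proj(c,T2(S,[.072*np.cos(a),.072*np.sin(a),.076]))[0];print("post",k,((p-[x0,y0])*4).round())
a=np.radians(G);print("tongue",((proj(c,T2(S,[.101*np.cos(a),.101*np.sin(a),.022]))[0]-[x0,y0])*4).round())
cv2.imwrite("pics/%s.png"%name,m)
E
python3 lab.py 263 h1
```

```text
clock: 12.6
position: [0.513, -0.0552, 0.2127]
tool_rot: [3.141, 0.0, 2.925]
force: [-0.4, 0.1, -0.0]
gripper_width: 0.0003
finger_force: 0.0
t 12.6 tcp station mm [ 27.9 -65.5  39.7] (z=tip) F [-0.4  0.1 -0. ]
clock: 13.7
position: [0.4417, 0.088, 0.507]
tool_rot: [3.141, 0.005, 2.927]
force: [0.1, -0.3, -0.3]
gripper_width: -0.0002
finger_force: 0.0
t 13.7 tcp station mm [-72.   59.4 334. ] (z=tip) F [ 0.1 -0.3 -0.3]
post 0 [246. 393.]
post 1 [491. 419.]
post 2 [520. 185.]
post 3 [256. 154.]
tongue [167. 223.]
```

View pics/h1.png

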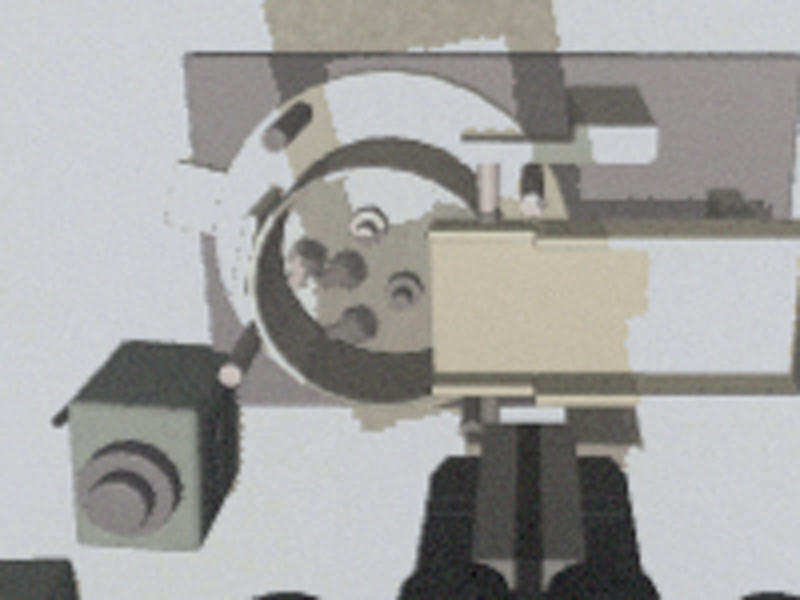

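The label has turned about 31°. Visible post tops are at (230,374), (274,138) and (531,203), and the tongue points left at about (172,195). Next I'll fit the angle.

```bash
cat > ang.py <<'E'
from h import *;from scipy.optimize import least_squares
def ang(name,posts,g0,tongue=None):
    d=np.load(name+".npz");S=np.load("S.npy");c={"K":d["K"],"T":d["T"]}
    def r(v):
        o=[]
        for k,uv in posts:
            a=v[0]+np.pi/4*(1+2*k);o.append(proj(c,T2(S,[.072*np.cos(a),.072*np.sin(a),.076]))[0]+v[1:]-np.array(uv)/4-130)
        if tongue: o.append(proj(c,T2(S,[.101*np.cos(v[0]),.101*np.sin(v[0]),.022]))[0]+v[1:]-np.array(tongue)/4-130)
        return np.concatenate(o)
    f=least_squares(r,[np.radians(g0),0,0]);print("label",np.degrees(f.x[0]).round(2),"shift px",f.x[1:].round(2),"res",f.fun.round(2))
E
cat >> fit2.py <<'E'
np.save("S.npy",S)
E
python3 fit2.py >/dev/null; python3 -c "
from ang import *
ang('w2',[(3,(375,122)),(0,(200,296)),(1,(386,462))],223,(228,93))
ang('h1',[(3,(274,138)),(0,(230,374)),(2,(531,203))],255,(172,195))"
```

```text
label 223.4 shift px [0.1  0.08] res [ 0.64  0.07  0.12  0.2  -0.16 -0.41 -0.6   0.14]
label 255.62 shift px [-0.12 -0.31] res [ 0.01  0.28  0.32  0.12  0.52 -0.09 -0.84 -0.31]
```

```bash
python3 -m pendant '[{"gripper":0,"linear":[0.005,-0.03,0.02],"spin":0},{"gripper":0,"linear":[0.005,-0.0655,0.04],"spin":0},{"gripper":0,"linear":[0.005,-0.0655,0.09],"spin":0},{"gripper":0,"linear":[0.005,-0.0655,0.14],"spin":0},{"gripper":0,"linear":[0.005,-0.0655,0.19],"spin":0},{"gripper":0,"linear":[0.005,-0.0655,0.24],"spin":0},{"gripper":0,"linear":[0.005,-0.0655,0.27],"spin":0},{"gripper":0,"linear":[0.005,-0.0655,0.294],"spin":0},{"gripper":0,"linear":[0.005,-0.0655,0.294],"spin":0}]'
python3 -c "
from h import *;st()"
```

```text
clock: 14.65
position: [0.4188, 0.024, 0.2059]
tool_rot: [-3.141, -0.011, 2.923]
force: [-0.9, 0.3, 0.8]
gripper_width: 0.0002
finger_force: 0.0
t 14.65 tcp station mm [-80.9  -8.   32.9] (z=tip) F [-0.9  0.3  0.8]
```

```bash
python3 -m pendant '[{"gripper":0,"linear":[-0.004,-0.003,-0.002],"spin":0},{"gripper":0,"linear":[-0.006,-0.011,-0.002],"spin":0},{"gripper":0,"linear":[-0.0085,-0.019,-0.002],"spin":0},{"gripper":0,"linear":[-0.011,-0.025,-0.002],"spin":0},{"gripper":0,"linear":[-0.014,-0.031,-0.002],"spin":0},{"gripper":0,"linear":[-0.017,-0.036,-0.002],"spin":0},{"gripper":0,"linear":[-0.021,-0.0415,-0.002],"spin":0},{"gripper":0,"linear":[-0.025,-0.046,-0.002],"spin":0},{"gripper":0,"linear":[-0.03,-0.051,-0.002],"spin":0},{"gripper":0,"linear":[-0.035,-0.055,-0.002],"spin":0},{"gripper":0,"linear":[-0.041,-0.058,-0.002],"spin":0},{"gripper":0,"linear":[-0.045,-0.06,-0.002],"spin":0},{"gripper":0,"linear":[-0.05,-0.0625,-0.002],"spin":0},{"gripper":0,"linear":[-0.054,-0.064,-0.002],"spin":0},{"gripper":0,"linear":[-0.059,-0.0655,-0.002],"spin":0},{"gripper":0,"linear":[-0.059,-0.0655,-0.002],"spin":0}]'
python3 -c "
from h import *;st()"
python3 -m pendant '[{"gripper":0,"linear":[0.02,-0.01,0],"spin":0},{"gripper":0,"linear":[0.03,-0.02,-0.02],"spin":0},{"gripper":0,"linear":[0.03,-0.02,-0.07],"spin":0},{"gripper":0,"linear":[0.03,-0.02,-0.12],"spin":0},{"gripper":0,"linear":[0.04,0.02,-0.16],"spin":0},{"gripper":0,"linear":[0.05,0.06,-0.2],"spin":0},{"gripper":0,"linear":[0.053,0.1,-0.24],"spin":0},{"gripper":0,"linear":[0.053,0.131,-0.28],"spin":0},{"gripper":0,"linear":[0.053,0.131,-0.292],"spin":0},{"gripper":0,"linear":[0.053,0.131,-0.292],"spin":0},{"gripper":0,"linear":[0.053,0.131,-0.292],"spin":0}]'
python3 lab.py 312 h2
```

```text
clock: 16.25
position: [0.4668, -0.0528, 0.2129]
tool_rot: [-3.141, 0.001, 2.925]
force: [1.0, -0.4, 0.1]
gripper_width: 0.0
finger_force: 0.0
t 16.25 tcp station mm [-17.8 -72.8  39.9] (z=tip) F [ 1.  -0.4  0.1]
clock: 17.35
position: [0.4423, 0.0873, 0.505]
tool_rot: [-3.142, 0.001, 2.926]
force: [-0.1, -0.3, -0.2]
gripper_width: 0.0004
finger_force: 0.0
t 17.35 tcp station mm [-71.3  58.9 332. ] (z=tip) F [-0.1 -0.3 -0.2]
post 0 [379. 456.]
post 1 [561. 305.]
post 2 [381. 118.]
post 3 [199. 288.]
tongue [241. 390.]
```

View pics/h2.png

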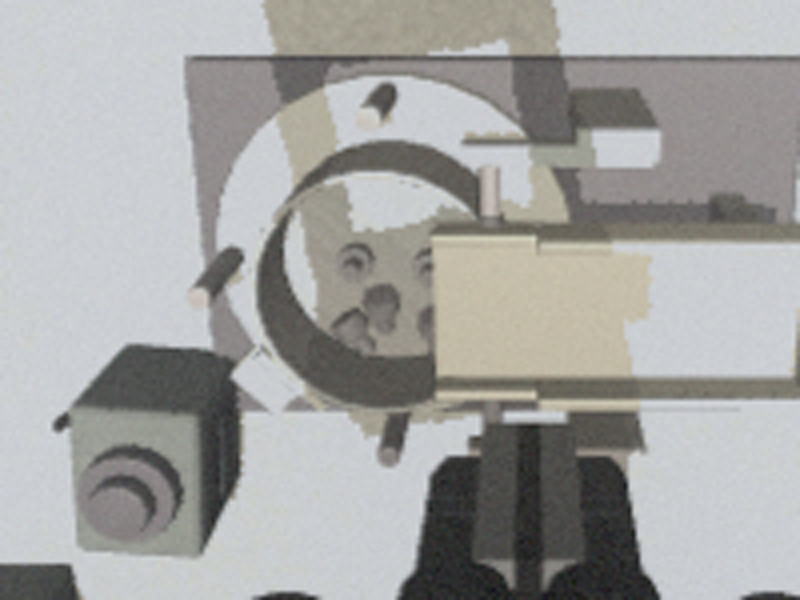

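The posts are at (368,117), (200,295) and (388,457), and the tongue is partly hidden beside the scanner at about (255,385).

```bash
python3 -c "
from ang import *
ang('h2',[(2,(368,117)),(3,(200,295)),(0,(388,457))],312)
d=np.load('h2.npz');S=np.load('S.npy')
# independent window check: project window frame & block front on the new image
Q=[.5698,-.0856,-1.8922]
for P in ([0,0,.042],[0,-.036,.07],[0,.036,.07],[0,-.036,0],[.0267,0,.09],[.056,-.036,.07]): print(P,((proj(d,T2(Q,P))[0]-130)*4).round())"
```

```text
label 315.3 shift px [-0.25 -0.21] res [ 0.35 -0.07 -0.38  0.42  0.03 -0.35]
[0, 0, 0.042] [216. 454.]
[0, -0.036, 0.07] [199. 412.]
[0, 0.036, 0.07] [198. 558.]
[0, -0.036, 0] [241. 345.]
[0.0267, 0, 0.09] [119. 506.]
[0.056, -0.036, 0.07] [ 65. 399.]
```

```bash
python3 -m pendant '[{"gripper":0,"linear":[-0.01,-0.045,0],"spin":0},{"gripper":0,"linear":[-0.02,-0.09,0.02],"spin":0},{"gripper":0,"linear":[-0.0315,-0.135,0.04],"spin":0},{"gripper":0,"linear":[-0.0315,-0.137,0.09],"spin":0},{"gripper":0,"linear":[-0.0315,-0.137,0.14],"spin":0},{"gripper":0,"linear":[-0.0315,-0.137,0.19],"spin":0},{"gripper":0,"linear":[-0.0315,-0.137,0.24],"spin":0},{"gripper":0,"linear":[-0.0315,-0.137,0.28],"spin":0},{"gripper":0,"linear":[-0.0315,-0.137,0.292],"spin":0},{"gripper":0,"linear":[-0.035,-0.136,0.292],"spin":0},{"gripper":0,"linear":[-0.04,-0.135,0.292],"spin":0},{"gripper":0,"linear":[-0.045,-0.134,0.292],"spin":0},{"gripper":0,"linear":[-0.05,-0.133,0.292],"spin":0},{"gripper":0,"linear":[-0.052,-0.132,0.292],"spin":0},{"gripper":0,"linear":[-0.054,-0.132,0.292],"spin":0},{"gripper":0,"linear":[-0.055,-0.132,0.292],"spin":0},{"gripper":0,"linear":[-0.056,-0.132,0.292],"spin":0},{"gripper":0,"linear":[-0.0565,-0.132,0.292],"spin":0},{"gripper":0,"linear":[-0.0565,-0.132,0.292],"spin":0}]'
python3 -c "
from h import *;st()"
python3 -m pendant '[{"gripper":0,"linear":[0.02,-0.01,0],"spin":0},{"gripper":0,"linear":[0.03,-0.02,-0.02],"spin":0},{"gripper":0,"linear":[0.03,-0.02,-0.07],"spin":0},{"gripper":0,"linear":[0.03,-0.02,-0.12],"spin":0},{"gripper":0,"linear":[0.04,0.02,-0.16],"spin":0},{"gripper":0,"linear":[0.05,0.06,-0.2],"spin":0},{"gripper":0,"linear":[0.053,0.1,-0.24],"spin":0},{"gripper":0,"linear":[0.053,0.131,-0.28],"spin":0},{"gripper":0,"linear":[0.053,0.131,-0.292],"spin":0},{"gripper":0,"linear":[0.053,0.131,-0.292],"spin":0},{"gripper":0,"linear":[0.053,0.131,-0.292],"spin":0}]'
python3 lab.py 317 h3
```

```text
clock: 19.3
position: [0.4692, -0.0541, 0.2126]
tool_rot: [3.142, -0.0, 2.925]
force: [0.3, 0.4, 0.3]
gripper_width: 0.0001
finger_force: 0.2
t 19.3 tcp station mm [-15.1 -73.6  39.6] (z=tip) F [0.3 0.4 0.3]
clock: 20.4
position: [0.4456, 0.0855, 0.5049]
tool_rot: [-3.142, 0.001, 2.926]
force: [-0.7, 0.9, -0.3]
gripper_width: 0.0
finger_force: 0.0
t 20.4 tcp station mm [-67.7  57.8 331.9] (z=tip) F [-0.7  0.9 -0.3]
post 0 [396. 449.]
post 1 [564. 282.]
post 2 [367. 109.]
post 3 [202. 295.]
tongue [257. 396.]
```

View pics/h3.png

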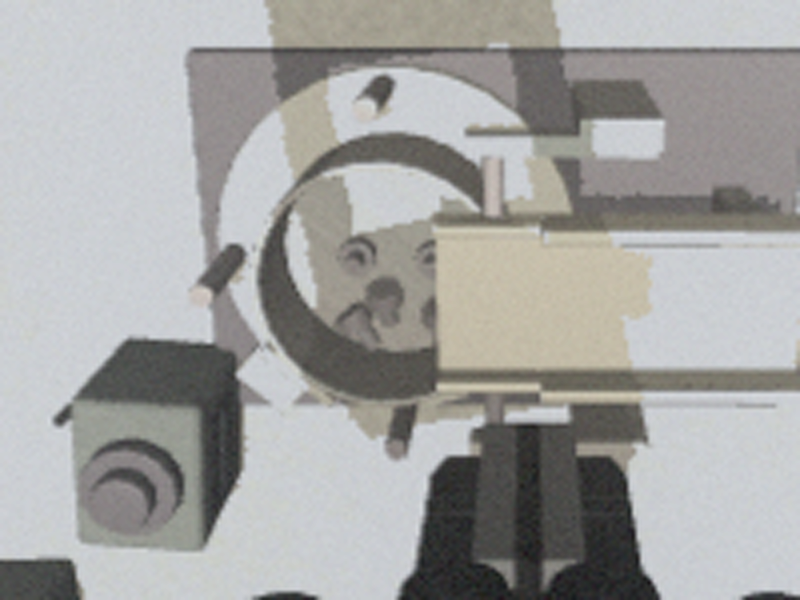

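The label is at about 317°, on target, and the posts match the prediction within a few crop pixels. Next is the button: hover above it first.

```bash
python3 -c "
from ang import *
ang('h3',[(2,(363,108)),(3,(202,294)),(0,(397,450))],317)"
python3 -m pendant '[{"gripper":0,"linear":[-0.03,-0.035,0],"spin":0},{"gripper":0,"linear":[-0.06,-0.07,0],"spin":0},{"gripper":0,"linear":[-0.09,-0.1,0],"spin":0},{"gripper":0,"linear":[-0.12,-0.13,0.02],"spin":0},{"gripper":0,"linear":[-0.155,-0.167,0.05],"spin":0},{"gripper":0,"linear":[-0.155,-0.167,0.1],"spin":0},{"gripper":0,"linear":[-0.155,-0.167,0.15],"spin":0},{"gripper":0,"linear":[-0.155,-0.167,0.19],"spin":0},{"gripper":0,"linear":[-0.155,-0.167,0.215],"spin":0},{"gripper":0,"linear":[-0.155,-0.167,0.225],"spin":0},{"gripper":0,"linear":[-0.155,-0.167,0.225],"spin":0},{"gripper":0,"linear":[-0.155,-0.167,0.225],"spin":0}]'
python3 -c "
from h import *;st()"
```

```text
label 317.54 shift px [-0.29 -0.2 ] res [ 0.28  0.01 -0.25  0.37 -0.03 -0.38]
clock: 21.65
position: [0.5615, -0.1117, 0.2807]
tool_rot: [-3.141, 0.001, 2.925]
force: [-0.7, 0.5, 1.2]
gripper_width: -0.0004
finger_force: 0.0
t 21.65 tcp station mm [  87.3 -110.4  107.7] (z=tip) F [-0.7  0.5  1.2]
```

Aligned above the button with the tip at 108 mm. I'll press in small steps.

```bash
python3 -m pendant '[{"gripper":0,"linear":[0,0,0.008],"spin":0},{"gripper":0,"linear":[0,0,0.014],"spin":0},{"gripper":0,"linear":[0,0,0.017],"spin":0},{"gripper":0,"linear":[0,0,0.02],"spin":0},{"gripper":0,"linear":[0,0,0.02],"spin":0},{"gripper":0,"linear":[0,0,0.02],"spin":0}]'; python3 -c "
from h import *;st()"
```

```text
clock: 22.25
position: [0.5614, -0.1113, 0.2603]
tool_rot: [-3.141, 0.001, 2.925]
force: [-0.1, 0.3, 4.9]
gripper_width: -0.0
finger_force: 2.2
t 22.25 tcp station mm [  87.1 -110.    87.3] (z=tip) F [-0.1  0.3  4.9]
```

```bash
for i in 1 2; do python3 -m pendant '[{"gripper":0,"linear":[0,0,0.001],"spin":0},{"gripper":0,"linear":[0,0,0.002],"spin":0},{"gripper":0,"linear":[0,0,0.002],"spin":0}]'|grep -E "pos|force"; done
```

```text
position: [0.5615, -0.1113, 0.2593]
force: [-4.8, 0.8, 13.9]
finger_force: 6.9
position: [0.5616, -0.1112, 0.259]
force: [-9.2, 2.5, 27.4]
finger_force: 13.5
```

The force rose steeply, so the button is on its stop. I'll release and retreat to the viewing pose, then compare with the earlier picture.

```bash
python3 -m pendant '[{"gripper":0,"linear":[0,0,-0.005],"spin":0},{"gripper":0,"linear":[0,0,-0.015],"spin":0},{"gripper":0,"linear":[0,0,-0.05],"spin":0},{"gripper":0,"linear":[0,0,-0.1],"spin":0},{"gripper":0,"linear":[0,0,-0.15],"spin":0},{"gripper":0,"linear":[0,0,-0.2],"spin":0},{"gripper":0,"linear":[0.04,0.04,-0.24],"spin":0},{"gripper":0,"linear":[0.07,0.075,-0.249],"spin":0},{"gripper":0,"linear":[0.1,0.11,-0.249],"spin":0},{"gripper":0,"linear":[0.13,0.14,-0.249],"spin":0},{"gripper":0,"linear":[0.155,0.167,-0.249],"spin":0},{"gripper":0,"linear":[0.155,0.167,-0.249],"spin":0},{"gripper":0,"linear":[0.155,0.167,-0.249],"spin":0},{"gripper":0,"linear":[0.155,0.167,-0.249],"spin":0}]'
python3 - <<'E'
from h import *;st()
a=np.load("h3.npz")["i"][130:280,130:330].astype(np.uint8);b=snapshot("wrist")
r=cv2.matchTemplate(b,a,cv2.TM_CCOEFF_NORMED);print(cv2.minMaxLoc(r))
for k,(x,y) in {"post2":(363,108),"post3":(202,294),"post0":(397,450),"plate":(188,50),"button":(122,495)}.items():
    u,v=x//4+130,y//4+130;t=np.load("h3.npz")["i"][v-9:v+10,u-9:u+10]
    print(k,[round(q,2) if not isinstance(q,tuple) else (q[0]+9-25,q[1]+9-25) for q in cv2.minMaxLoc(cv2.matchTemplate(b[v-25:v+26,u-25:u+26],t,cv2.TM_CCOEFF_NORMED))][1::2])
E
```

```text
clock: 24.25
position: [0.446, 0.0846, 0.5045]
tool_rot: [-3.141, -0.0, 2.925]
force: [0.2, 0.2, 0.2]
gripper_width: -0.0004
finger_force: 0.0
t 24.25 tcp station mm [-67.1  57.  331.5] (z=tip) F [0.2 0.2 0.2]
(-0.2638835906982422, 0.9865248799324036, (230, 9), (130, 130))
post2 [0.97, (1, 0)]
post3 [0.97, (1, 0)]
post0 [0.95, (0, 1)]
plate [0.98, (1, 0)]
button [0.92, (1, 0)]
```

Nothing has moved and the button is back up, so I'm handing in.

```bash
python3 -c "
from workcell import *;print(sign_off())"
```

```text
the job is handed in; nothing more can be done
None
```

The job is handed in at about 24 s: all five screws are in the tin, the dish is level again, the label is within about 1° of the scanner's window by my camera fit, and the button was then pressed to its stop and let go.

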